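# Refit a circuit module under the lip of its chassis

### The arm

A 6-joint arm with a two-finger parallel gripper is mounted at the origin on the work surface. World frame = base frame: x ahead of the robot, y to its left, z up, the work surface at z = 0. Lengths are in m, angles in rad, forces in N, time in s.
With the tool pointing down it reaches from about 0.35 to 0.85 m from the base axis. Payload 8.1 kg.
Tool frame: the origin (TCP) lies on the mounting face of the last link; the fingertips stand 186 mm ahead of it and the grasp point (between the pads) lies 167 mm ahead of it; z points along the fingers, y is the line along which they close (so a half turn about z gives the same grasp; the last joint's range is limited). The gripper opens to 93 mm and grips with 3 to 60 N. Pads are 15 mm wide; open, the fingers measure 128 mm over their backs; the gripper's body (75 mm by 188 mm) begins 65 mm behind the grasp point.
Start: joints at [-1.33, 0.13, 1.488, -0, 1.523, -0.085], TCP at [0.192, -0.568, 0.405] pointing down, gripper open.
Joint ranges: [-2.96, 2.96], [-0.89, 2.26], [0.02, 2.5], [-1.34, 4.48], [0, 2.73], [-2.66, 2.66]. Speed limits (rad/s): [2.39, 2.39, 2.79, 3.14, 3.14, 3.14].

### API

Orientations are given as a unit quaternion [x, y, z, w].
In Python, from station import robot, snapshot gives the robot as it stands.
- The arm moves only by the tool carry_out, never from a script. Its argument "plan" is one flat list of numbers, 7 for each row, row after row: the shift along the tool's x, y, z normalised to -1 to 1, where 1 is 30 mm, then the turn, a rotation vector about the tool's x, y, z normalised to -1 to 1, where 1 is 6 degrees, then the gripper command: -1 is fully open, 1 is shut, values between are in proportion. In form: [x, y, z, wx, wy, wz, jaw, x, y, z, wx, wy, wz, jaw, ...]. A call has 1 to 8 rows; each row shifts and turns the commanded pose from where the row before left it, along the tool's axes as they then stand; what a row does not reach is not made up. A row lasts 1/12 s, in which the tool goes at most 41.7 mm and 7.16 degrees, less where a joint would pass 70% of its speed; a pose out of reach is approached as far as the arm can. A call with a number of a shift or a turn outside -1 to 1 is refused whole. A call with a gripper value outside its range is refused whole. The fingers move at their own pace and stop on an object; "squeeze" is the grip in N (left out, the last holds). Time passes only in rows, so rows that do not move let the fingers close. It gives the time, the measured TCP pose, the force, the opening and the grip force at its end, in the units of the state.
- robot.get_obs(): the state, without advancing time (a new reading comes with each control period).
- snapshot(name): name is "scene" or "side" or "wrist"; returns a dict with "color" (384x512x3 uint8, red, green, blue), "z_map" (384x512 float32, m along the optical axis (not along the pixel's ray), 0 where there is no reading), "mtx" (3x3 intrinsics, pixels), "extrinsics" (4x4, takes a point from world to camera coordinates). Camera axes: x right, y down, z forward; pixel columns grow to the right and rows downward; lengths in m; the calibration is good to about 2 mm. A picture is of the moment at which its call begins.
- robot.hand_in(): hands the job in; it is judged then, once.
The state is a dict: "time_s": time; "joints": joint angles; "qvel": joint speeds; "joint_torque": joint torques, N m; "tcp_pos": TCP position; "ee_rot": TCP orientation; "force": force on the tool from outside, world axes, zero at the start; "torque": the same for the moment, N m; "gripper_width": finger opening in m; "grip_force": force on a finger pad.
Only numpy, scipy, OpenCV 4.12 (cv2) and the standard library are available. Lean on these libraries where they do the work, as an engineer would, in place of code of your own. Each camera call takes 0.05 s, during which the arm holds its last target. There are 200 camera calls.

### The job

Pull the green circuit module out from under the wooden riser shelf by the yellow block at its nose and let go of it lying flat on the bench, so that you can take it again by the finned heat sink at its tail. Then fit it in the blue chassis: tuck the nose under the white lip at the foot of the front panel with the tail held up, and lower the tail (do not let it drop) until the module lies level and fully down on its rails. Leave the spool, screwdriver, parts tray and jar where they are.

Things in the scene. Friction and masses are not known exactly. Their poses are not given: they have to be found in the camera images.
- module: Loose circuit module, 0.2 to 0.42 kg: green board on aluminium plate, 150 (x) x 80 (y) x 5 mm in all, with two blocks on top (see their points). Origin: centre of its underside; x points to the nose (edge with brass contact strip, foremost 22 mm bare), z out of the component side. Starts flat on the bench, nose out towards the robot, the whole heat sink under the riser shelf.
- module_nose (a point): middle of the module's nose edge, at its underside (module x = +75 mm)
- module_tail (a point): middle of the module's tail edge, at its underside (module x = -75 mm)
- module_sink (a point): centre of the top of the dark finned heat sink, 44 (x) x 30 (y) mm, centred at module x = -42 mm; it rises from 5 to 29 mm above the module's underside; only flat board beside it (chips under 2 mm high)
- module_block (a point): centre of the top of the yellow transformer block, 30 (x) x 30 (y) mm, centred at module x = +38 mm; it rises from 5 to 29 mm above the module's underside; only flat board beside it
- case: Blue chassis fixed to the bench, 170 (x) x 100 (y) mm. Origin: centre of its footprint at bench level; x points to the upright front panel (130 mm wide, 100 mm high, inner face at x = +79 mm). Pocket for the module: x = -79 to +79, y = -44 to +44 mm; side walls 20 mm and tail wall (x = -79) 26 mm high above the bench, so the module cannot slide in level.
- case_lip (a point): middle of the lower free edge of the white lip (case x = +61 mm, 27 mm above the bench). The lip, 88 mm wide and 4 mm thick, reaches from here to the panel at x = +79 mm; 11 mm is free between rails and lip
- case_seat (a point): centre of the pocket at the height of the rail tops, 16 mm above the bench (two grey rails along x, 12 mm wide, at y = +-30 mm). The module lies on the rails with its origin here, within the 4 mm of play each way, its x along the case's x
- riser: Low plywood riser shelf, fixed to the bench: 130 (x) x 260 (y) mm, top board from 48 to 60 mm above the bench, on two side boards 14 mm thick; open at the front. Origin: centre of its footprint at bench level; its open front edge, where the module sticks out, lies at x = -65 mm.
- spool: steel-grey solder spool standing on end, 60 mm across, 50 mm high; origin centre of underside. Leave it alone.
- screwdriver: screwdriver lying on the bench, red handle, about 200 mm long. Leave it alone.
- tray: open blue parts tray 120 x 80 x 35 mm; origin centre of underside. Leave it alone.
- jar: white jar, 56 mm across, 70 mm high, standing on top of the riser shelf; origin centre of underside. Leave it alone.

How it is judged:
On the way, in this order (a step that is already met when the one before it is completed fails the run):
1. the module is out from under the shelf and lies flat on the bench, let go of (heat sink at least 20 mm clear of the shelf's front edge) (x of module_sink in the frame of riser below -0.085 m and height (world z) of module between -0.003 and 0.005 m and angle between module's own z axis and vertical below 0.05 rad and contact force between the fingers and module below 0.2 N), for 0.1 s.
2. the nose is at least 3 mm under the lip while the module slopes, tail up (x of module_nose in the frame of case between 0.064 and 0.085 m and y of module_nose in the frame of case between -0.01 and 0.01 m and z of module_nose in the frame of case between 0.012 and 0.027 m and angle between module's own z axis and vertical between 0.04 and 0.8 rad and z of module_tail in the frame of case above 0.022 m), for 0.1 s.
At the end, for the whole second after the job is handed in: Module at rest in the pocket, component side up, level within 0.05 rad, nose 7 mm or more under the lip, nose and tail edges within 2.5 mm of rail height and 7 mm of the pocket's middle line, tail inside the tail wall; spool, screwdriver, tray and jar within 30 mm of their starts (x of module_nose in the frame of case between 0.068 and 0.082 m and y of module_nose in the frame of case between -0.007 and 0.007 m and z of module_nose in the frame of case between 0.0135 and 0.0185 m and x of module_tail in the frame of case between -0.082 and -0.068 m and y of module_tail in the frame of case between -0.007 and 0.007 m and z of module_tail in the frame of case between 0.0135 and 0.0185 m and angle between module's own z axis and vertical below 0.05 rad and linear speed of module below 0.01 m/s and distance of each of spool, screwdriver, tray, jar from where it was at the start of the episode below 0.03 m); the robot touches nothing.
It fails at once if the tail is let drop: the module turns faster than 4 rad/s while its nose is under the lip (x of module_nose in the frame of case between 0.061 and 0.085 m and y of module_nose in the frame of case between -0.044 and 0.044 m and z of module_nose in the frame of case below 0.027 m and angular speed of module above 4 rad/s).
It fails at once if the solder spool is moved by more than 30 mm (distance of spool from where it was at the start of the episode above 0.03 m).
It fails at once if the screwdriver is moved by more than 30 mm (distance of screwdriver from where it was at the start of the episode above 0.03 m).
It fails at once if the parts tray is moved by more than 30 mm (distance of tray from where it was at the start of the episode above 0.03 m).
It fails at once if the jar is moved by more than 30 mm (distance of jar from where it was at the start of the episode above 0.03 m).
It also fails if it takes over 56 s, if anything falls off the work surface, if the arm or the gripper's body presses on something with over 40 N, if the wrist force passes 120 N, or if a joint passes its speed limit or range.

## Working session

There is one attempt and no reset: what is moved stays moved. The work goes in short steps, Python scripts to look and compute and a tool call to move; the robot and the scene stay as the last step left them, time stands still between calls to the robot, and variables do not carry over. Pictures are saved under pics/ and viewed, at most 10 in all, crops included, and the job is handed in when it is done.

Besides the shell and the picture viewer there is one more tool, called after "Emit:" as name(argument=value, ...) on one line, values as JSON. carry_out: Moves the arm, as the interface text tells. Its arguments: {"type":"object","properties":{"plan":{"type":"array","items":{"type":"number"}},"squeeze":{"type":"number"}},"required":["plan"]}

```bash
mkdir -p pics
cat > h.py <<'E'
import numpy as np, cv2
from station import robot, snapshot
from scipy.spatial.transform import Rotation as R
def shot(n,name):
    s=snapshot(n); np.savez(f'pics/{name}.npz',**s); cv2.imwrite(f'pics/{name}.png',s['color'][:,:,::-1]); return s
def pts(s):
    z=s['z_map']; K=s['mtx']; v,u=np.indices(z.shape)
    p=np.stack([(u-K[0,2])*z/K[0,0],(v-K[1,2])*z/K[1,1],z,np.ones_like(z)],-1)
    return (p@np.linalg.inv(s['extrinsics']).T)[...,:3]
E
python3 - <<'E'
from h import *
a=shot('scene','a');b=shot('side','b')
cv2.imwrite('pics/ab.png',cv2.resize(np.hstack([a['color'],b['color']])[:,:,::-1],(800,300)))
for s in(a,b): print(s['extrinsics'].round(3).tolist(),s['mtx'].tolist())
print(robot.get_obs())
E
```

```text
[[-0.824, 0.567, -0.009, 0.498], [0.481, 0.69, -0.54, -0.244], [-0.3, -0.449, -0.842, 1.765], [0.0, 0.0, 0.0, 1.0]] [[418.4933600379728, 0.0, 247.45096518822194], [0.0, 418.4933600379728, 186.97910264835613], [0.0, 0.0, 1.0]]
[[-0.853, -0.521, 0.006, 0.506], [-0.412, 0.668, -0.62, 0.301], [0.319, -0.532, -0.784, 1.336], [0.0, 0.0, 0.0, 1.0]] [[488.2993251729666, 0.0, 251.35781752676493], [0.0, 488.2993251729666, 190.89472127286328], [0.0, 0.0, 1.0]]
{'time_s': 0.1, 'joints': array([-1.33041899e+00,  1.31066653e-01,  1.48914361e+00,  2.83090446e-05,
        1.52299766e+00, -8.53692692e-02]), 'qvel': array([-0.00079943, -0.00182976, -0.0019377 ,  0.00113229, -0.00044966,
       -0.00166218]), 'joint_torque': array([ 8.78354149e-04, -5.61343324e+01, -4.93095016e+01,  7.69993477e-02,
        2.91594921e-02, -5.97064763e-05]), 'tcp_pos': array([ 0.19200591, -0.56823826,  0.40381815]), 'ee_rot': array([ 9.86765229e-01,  1.62153417e-01, -4.84367295e-05, -8.06302225e-04]), 'force': array([ 0.03936676, -0.29763591,  0.14405323]), 'torque': array([-0.02525523, -0.02784567, -0.00421897]), 'grip_force': 0.0, 'gripper_width': 0.0928637622281286}
```

View pics/a.png

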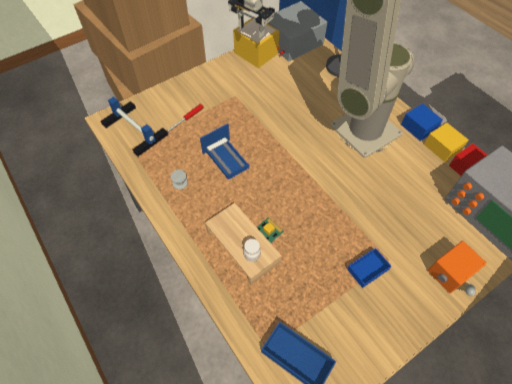

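View pics/b.png

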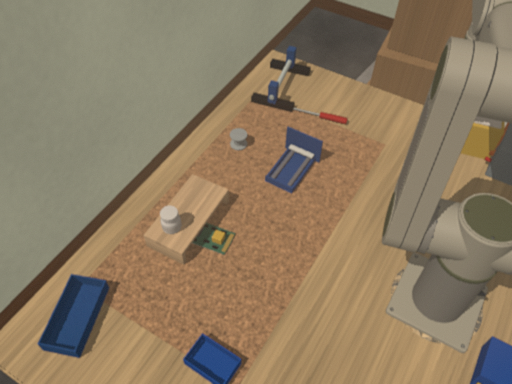

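Scene view: chassis at about (224,152) with its panel at the upper left, the module's nose and yellow block at (269,229), the riser at (243,240), and the spool at (178,180). The side view agrees: chassis at (293,160), module at (217,238).

Run:
```python
from h import *
for n,roi_m,roi_c in(('a',(250,210,295,250),(190,115,260,185)),('b',(190,220,245,260),(255,120,335,200))):
    s=np.load(f'pics/{n}.npz');P=pts(s);hsv=cv2.cvtColor(s['color'],cv2.COLOR_RGB2HSV)
    H,S,V=[hsv[...,i].astype(int) for i in range(3)]
    def box(r):
        m=np.zeros(H.shape,bool);m[r[1]:r[3],r[0]:r[2]]=1;return m
    def rep(t,m,z0,z1):
        q=P[m&(P[...,2]>z0)&(P[...,2]<z1)]
        if len(q)<5: print(t,len(q));return
        r=cv2.minAreaRect((q[:,:2]*1000).astype(np.float32))
        print(n,t,len(q),'z',np.median(q[:,2]).round(4),'rect mm',np.round(r[0],1),np.round(r[1],1),round(r[2],1),cv2.boxPoints(r).round(0).tolist())
    bm=box(roi_m)
    rep('yellow',bm&(H>20)&(H<32)&(S>170)&(V>120),.022,.036)
    rep('green',bm&(H>40)&(H<90)&(S>60),-.003,.012)
    bc=box(roi_c);blue=bc&(H>100)&(H<125)&(S>100)
    rep('case walls',blue,.014,.032)
    rep('panel top',blue,.09,.106)
    rep('panel all',blue,.04,.106)
    rep('lip',bc&(S<60)&(V>140),.022,.04)
    rep('rails',bc&(S<70)&(V>60),.010,.020)
    big=box((150,170,300,290)) 
    rep('riser top',big&(S<150)&(S>50),.055,.065)
    rep('jar',box((150,170,300,290))&(S<50),.11,.14)
    rep('spool',box((160,120,260,195))&(S<50),.045,.055)
```

```text
a yellow 63 z 0.0289 rect mm [617.  150.5] [30.3 28.4] 6.3 [[600.0, 163.0], [603.0, 135.0], [634.0, 138.0], [630.0, 166.0]]
a green 146 z 0.0052 rect mm [617.3 150.7] [58.  79.6] 10.2 [[582.0, 185.0], [596.0, 106.0], [653.0, 117.0], [639.0, 195.0]]
a case walls 182 z 0.0201 rect mm [ 564.2 -200.8] [124.7 172.8] 2.2 [[499.0, -117.0], [505.0, -290.0], [630.0, -285.0], [623.0, -112.0]]
a panel top 48 z 0.0958 rect mm [ 567.5 -282.4] [  8.1 120.8] 89.8 [[507.0, -286.0], [628.0, -287.0], [628.0, -279.0], [507.0, -278.0]]
a panel all 277 z 0.0714 rect mm [ 567.7 -283. ] [ 10.8 126. ] 89.5 [[505.0, -288.0], [631.0, -289.0], [631.0, -278.0], [505.0, -277.0]]
a lip 92 z 0.0315 rect mm [ 564.7 -273.4] [87.1 23.5] 0.4 [[521.0, -262.0], [521.0, -285.0], [608.0, -285.0], [608.0, -261.0]]
a rails 180 z 0.0151 rect mm [ 568.4 -210.3] [156.9 130.6] 87.9 [[500.0, -286.0], [631.0, -291.0], [636.0, -134.0], [506.0, -130.0]]
a riser top 2177 z 0.06 rect mm [734.6  19.3] [131.9 515.3] 3.2 [[654.0, 273.0], [683.0, -242.0], [815.0, -234.0], [786.0, 280.0]]
a jar 186 z 0.1293 rect mm [735.6 213.9] [47.2 45.
[... 440 characters left out ...]
, [584.0, -146.0], [519.0, -142.0]]
panel top 0
panel all 0
b lip 113 z 0.0318 rect mm [ 566.2 -272.6] [88.8 22. ] 0.6 [[522.0, -262.0], [522.0, -284.0], [611.0, -283.0], [610.0, -261.0]]
b rails 359 z 0.0155 rect mm [ 566.7 -201.3] [130.9 171.7] 0.3 [[501.0, -116.0], [502.0, -287.0], [633.0, -287.0], [632.0, -115.0]]
b riser top 2561 z 0.061 rect mm [727.7 144.4] [133.2 265.4] 3.6 [[653.0, 273.0], [670.0, 8.0], [803.0, 16.0], [786.0, 281.0]]
b jar 242 z 0.1299 rect mm [732.4 213.9] [46.6 46.4] 56.9 [[700.0, 207.0], [739.0, 182.0], [765.0, 221.0], [726.0, 246.0]]
b spool 145 z 0.0511 rect mm [ 776.1 -212.5] [55.9 54.3] 24.8 [[739.0, -200.0], [762.0, -249.0], [813.0, -225.0], [790.0, -176.0]]
```

Emit:
carry_out(plan=[0.88, -0.75, 0, 0, 0, 0, -1, 0.88, -0.75, 0, 0, 0, 0, -1, 0.88, -0.75, 0, 0, 0, 0, -1, 0.88, -0.75, 0, 0, 0, 0, -1, 0.88, -0.75, 0, 0, 0, 0, -1, 0.88, -0.75, 0, 0, 0, 0, -1, 0.88, -0.75, 0, 0, 0, 0, -1, 0.88, -0.75, 0, 0, 0, 0, -1], squeeze=20)

```text
time_s: 0.77
tcp_pos: [0.3349, -0.3287, 0.4043]
ee_rot: [0.987, 0.162, -0.0, -0.0]
force: [0.0, 0.6, 0.2]
gripper_width: 0.093
grip_force: 0.0
```

Emit:
carry_out(plan=[0.88, -0.75, 0, 0, 0, 0, -1, 0.88, -0.75, 0, 0, 0, 0, -1, 0.88, -0.75, 0, 0, 0, 0, -1, 0.88, -0.75, 0, 0, 0, 0, -1, 0.88, -0.75, 0, 0, 0, 0, -1, 0.88, -0.75, 0, 0, 0, 0, -1, 0.88, -0.75, 0, 0, 0, 0, -1, 0.88, -0.75, 0, 0, 0, 0, -1])

```text
time_s: 1.43
tcp_pos: [0.4774, -0.0904, 0.4045]
ee_rot: [0.987, 0.162, -0.0, -0.0]
force: [0.6, -0.1, -0.1]
gripper_width: 0.0932
grip_force: 0.0
```

Emit:
carry_out(plan=[0.7, -0.75, 0, 0, 0, 0, -1, 0.7, -0.75, 0, 0, 0, 0, -1, 0.7, -0.75, 0, 0, 0, 0, -1, 0.7, -0.75, 0, 0, 0, 0, -1, 0.7, -0.75, 0, 0, 0, 0, -1, 0.6, -0.75, 0, 0, 0, 0, -1, 0.5, -0.6, 0, 0, 0, 0.7, -1, 0, 0, 0, 0, 0, 0.75, -1])

```text
time_s: 2.1
tcp_pos: [0.5593, 0.1006, 0.4039]
ee_rot: [0.996, 0.087, -0.0, -0.001]
force: [2.0, -0.7, 0.3]
gripper_width: 0.093
grip_force: 0.0
```

```bash
cat >> h.py <<'E'
def goto(p,yaw,pitch=0):
    """tool-axes shift (rows of 30 mm) and turn (rows of 6 deg); yaw = world yaw of tool x, pitch about tool y"""
    o=robot.get_obs();r=R.from_quat(o['ee_rot'])
    t=R.from_euler('z',yaw,degrees=True)*R.from_euler('x',180,degrees=True)*R.from_euler('y',pitch,degrees=True)
    print('t',round(o['time_s'],2),'tcp',o['tcp_pos'].round(4),'toolx',r.as_matrix()[:,0].round(3),'toolz',r.as_matrix()[:,2].round(3),'F',o['force'].round(1),'w',round(o['gripper_width'],4),'grip',round(o['grip_force'],1))
    print('shift/30mm',(r.inv().apply(np.array(p)-o['tcp_pos'])/.03).round(2),'turn/6deg',((r.inv()*t).as_rotvec(degrees=True)/6).round(2))
E
python3 - <<'E'
from h import *
goto([.617,.1505,.194],9)
s=shot('wrist','w1')
print(np.linalg.inv(s['extrinsics']).round(3).tolist())
E
```

```text
t 2.1 tcp [0.5593 0.1006 0.4039] toolx [ 0.985  0.173 -0.001] toolz [-0.001  0.002 -1.   ] F [ 2.  -0.7  0.3] w 0.093 grip 0.0
shift/30mm [ 2.19 -1.29  7.  ] turn/6deg [-0.02  0.01  0.16]
[[0.174, -0.947, -0.271, 0.634], [-0.985, -0.168, -0.045, 0.114], [-0.003, 0.275, -0.961, 0.384], [0.0, 0.0, 0.0, 1.0]]
```

View pics/w1.png

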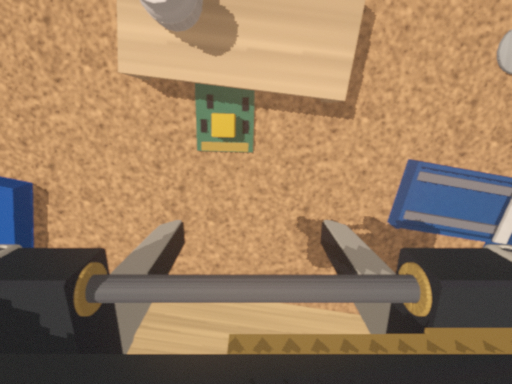

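Wrist view: yellow block at (223,125), brass strip at (201–248,147), riser front edge running from (118,72) to (346,100).

```bash
cat >> h.py <<'E'
def ray(s,uv,z):
    uv=np.atleast_2d(uv).astype(float);M=np.linalg.inv(s['extrinsics'])
    d=np.c_[uv,np.ones(len(uv))]@np.linalg.inv(s['mtx']).T@M[:3,:3].T
    return M[:3,3]+d*((z-M[2,3])/d[:,2:])
def module(s,roi):
    P=pts(s);hsv=cv2.cvtColor(s['color'],cv2.COLOR_RGB2HSV).astype(int);H,S,V=hsv[...,0],hsv[...,1],hsv[...,2]
    m=np.zeros(H.shape,bool);m[roi[1]:roi[3],roi[0]:roi[2]]=1
    for t,k in(('yellow',m&(H>20)&(H<32)&(S>170)&(P[...,2]>.024)),('green',m&(H>40)&(H<90)&(S>60)),):
        k=cv2.morphologyEx(k.astype(np.uint8),cv2.MORPH_OPEN,np.ones((3,3)))
        c=max(cv2.findContours(k,0,2)[0],key=cv2.contourArea)[:,0]
        q=ray(s,c,.029 if t=='yellow' else .005)[:,:2]*1000
        r=cv2.minAreaRect(q.astype(np.float32));print(t,np.round(r[0],1),np.round(r[1],1),round(r[2],1),cv2.boxPoints(r).round(1).tolist(),'z',np.median(P[k>0][:,2]).round(4))
E
python3 - <<'E'
from h import *
s=np.load('pics/w1.npz');module(s,(180,86,270,165))
print(ray(s,[[201,150],[248,152],[201,90],[254,95]],.005).round(4))
print('riser front',ray(s,[[118,72],[346,100]],.06).round(4))
E
```

```text
yellow [615.7 150.5] [27.8 28.7] 8.9 [[599.7999877929688, 162.5], [604.2999877929688, 134.1999969482422], [631.7000122070312, 138.5], [627.2000122070312, 166.8000030517578]] z 0.0297
green [621.2 175.6] [81.  32.4] 10.4 [[578.4000244140625, 184.1999969482422], [584.2999877929688, 152.3000030517578], [663.9000244140625, 167.0], [658.0999755859375, 198.8000030517578]] z 0.0056
[[0.5751 0.1789 0.005 ]
 [0.584  0.1124 0.005 ]
 [0.6548 0.1886 0.005 ]
 [0.6609 0.1174 0.005 ]]
riser front [[0.6545 0.2725 0.06  ]
 [0.6702 0.0111 0.06  ]]
```

Emit:
carry_out(plan=[0.7, -0.43, 0.9, 0, 0, 0, -1, 0.7, -0.43, 0.9, 0, 0, 0, -1, 0.75, -0.43, 0.9, 0, 0, 0, -1, 0, 0, 0.9, 0, 0, 0, -1, 0, 0, 0.8, 0, 0, 0, -1, 0, 0, 0.8, 0, 0, 0, -1, 0, 0, 0.5, 0, 0, 0, -1, 0, 0, 0, 0, 0, 0, -1])

```text
time_s: 2.82
tcp_pos: [0.6134, 0.1453, 0.2284]
ee_rot: [0.996, 0.087, -0.004, 0.0]
force: [-0.6, 0.5, -0.8]
gripper_width: 0.0927
grip_force: 0.0
```

Run:
```python
from h import *
goto([.616,.1505,.1955],10)
s=shot('wrist','w2');module(s,(150,86,370,240))
```

```text
t 2.82 tcp [0.6134 0.1453 0.2284] toolx [ 0.985  0.174 -0.008] toolz [-0.008 -0.001 -1.   ] F [-0.6  0.5 -0.8] w 0.0927 grip 0.0
shift/30mm [ 0.13 -0.15  1.1 ] turn/6deg [-0.    0.08  0.01]
yellow [617.2 151.1] [30.3 29.4] 10.1 [[599.7000122070312, 162.89999389648438], [604.9000244140625, 134.0], [634.7000122070312, 139.3000030517578], [629.5, 168.1999969482422]] z 0.0294
green [617.4 150.9] [63.5 79.3] 8.4 [[580.2000122070312, 185.39999389648438], [591.7999877929688, 107.0], [654.7000122070312, 116.4000015258789], [643.0, 194.8000030517578]] z 0.0056
```

View pics/w2.png

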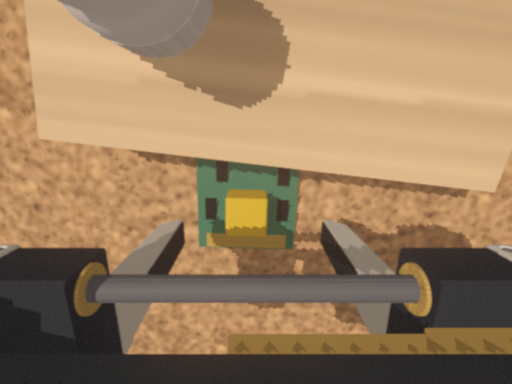

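The block sits at (246,212), central between the fingers, and the riser front edge is clear behind it.

Emit:
carry_out(plan=[0.15, -0.18, 0.55, 0, 0.08, 0, -1, 0, 0, 0.53, 0, 0, 0, -1, 0, 0, 0, 0, 0, 0, -1, 0, 0, 0, 0, 0, 0, 1, 0, 0, 0, 0, 0, 0, 1, 0, 0, 0, 0, 0, 0, 1, 0, 0, 0, 0, 0, 0, 1, 0, 0, 0, 0, 0, 0, 1], squeeze=30)

```text
time_s: 3.53
tcp_pos: [0.6197, 0.1523, 0.2025]
ee_rot: [0.996, 0.087, 0.005, -0.0]
force: [0.1, 0.2, 0.1]
gripper_width: 0.0641
grip_force: 0.0
```

Emit:
carry_out(plan=[0, 0, 0, 0, 0, 0, 1, 0, 0, 0, 0, 0, 0, 1, 0, 0, 0, 0, 0, 0, 1, 0, 0, 0, 0, 0, 0, 1, 0, 0, 0, 0, 0, 0, 1, 0, 0, 0, 0, 0, 0, 1])

```text
time_s: 4.03
tcp_pos: [0.6192, 0.1522, 0.2013]
ee_rot: [0.996, 0.087, 0.004, -0.0]
force: [-0.2, -0.4, -0.8]
gripper_width: 0.0303
grip_force: 29.7
```

Run:
```python
from h import *
goto([.617,.151,.1955],10)
```

```text
t 4.03 tcp [0.6192 0.1522 0.2013] toolx [0.985 0.173 0.008] toolz [ 0.008  0.001 -1.   ] F [-0.2 -0.4 -0.8] w 0.0303 grip 29.7
shift/30mm [-0.08  0.03  0.19] turn/6deg [ 0.   -0.08 -0.01]
```

Emit:
carry_out(plan=[-0.2, 0, 0, 0, 0, 0, 1, -0.5, 0, 0, 0, 0, 0, 1, -0.6, 0, 0, 0, 0, 0, 1, -0.6, 0, 0, 0, 0, 0, 1, -0.6, 0, 0, 0, 0, 0, 1, -0.6, 0, 0, 0, 0, 0, 1, -0.5, 0, 0, 0, 0, 0, 1, -0.2, 0, 0, 0, 0, 0, 1])

```text
time_s: 4.7
tcp_pos: [0.5061, 0.1326, 0.2012]
ee_rot: [0.996, 0.087, 0.005, -0.0]
force: [-1.4, -0.5, -0.2]
gripper_width: 0.0298
grip_force: 29.7
```

Emit:
carry_out(plan=[0, 0, 0, 0, 0, 0, 1, 0, 0, 0, 0, 0, 0, 1, 0, 0, 0, 0, 0, 0, -1, 0, 0, 0, 0, 0, 0, -1, 0, 0, 0, 0, 0, 0, -1, 0, 0, 0, 0, 0, 0, -1, 0, 0, 0, 0, 0, 0, -1, 0, 0, 0, 0, 0, 0, -1])

```text
time_s: 5.37
tcp_pos: [0.5069, 0.1326, 0.2002]
ee_rot: [0.996, 0.087, 0.004, -0.0]
force: [0.9, 0.1, -1.4]
gripper_width: 0.0651
grip_force: 0.0
```

Emit:
carry_out(plan=[0, 0, 0, 0, 0, 0, -1, 0, 0, 0, 0, 0, 0, -1, 0, 0, -0.6, 0, 0, 0, -1, 0, 0, -1, 0, 0, 0, -1, 0, 0, -1, 0, 0, 0, -1, 0, 0, -1, 0, 0, 0, -1, 0, 0, -0.4, 0, 0, 0, -1, 0, 0, 0, 0, 0, 0, -1])

```text
time_s: 6.03
tcp_pos: [0.5074, 0.1327, 0.3244]
ee_rot: [0.996, 0.087, 0.008, -0.001]
force: [-0.3, 0.3, 0.0]
gripper_width: 0.093
grip_force: 0.0
```

Run:
```python
from h import *
goto([.577,.144,.1955],10)
s=shot('wrist','w3');module(s,(100,0,400,250))
```

```text
t 6.03 tcp [0.5074 0.1327 0.3244] toolx [0.985 0.173 0.015] toolz [ 0.015  0.003 -1.   ] F [-0.3  0.3  0. ] w 0.093 grip 0.0
shift/30mm [2.29 0.03 4.33] turn/6deg [ 0.   -0.15 -0.01]
yellow [504.1 132.3] [29.4 27.5] 10.0 [[487.29998779296875, 143.3000030517578], [492.0, 116.19999694824219], [521.0, 121.30000305175781], [516.2000122070312, 148.39999389648438]] z 0.0295
green [556.  139.9] [116.9  78.2] 8.1 [[492.6000061035156, 170.39999389648438], [503.6000061035156, 93.0], [619.4000244140625, 109.5], [608.2999877929688, 186.89999389648438]] z 0.0056
```

View pics/w3.png

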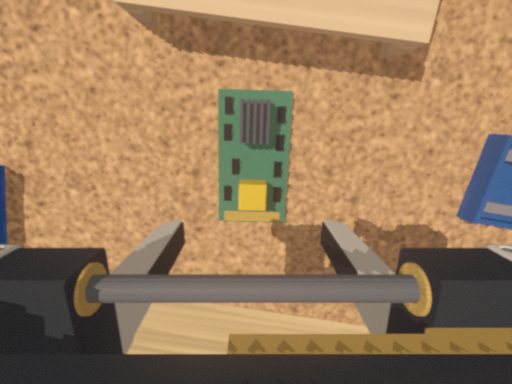

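The module lies flat and clear of the shelf: sink top around (256,122), block at (252,195), tail edge at row about 91.

Run:
```python
from h import *
s=np.load('pics/w3.npz');P=pts(s);hsv=cv2.cvtColor(s['color'],cv2.COLOR_RGB2HSV).astype(int)
m=np.zeros(P.shape[:2],bool);m[85:160,225:290]=1
k=m&(P[...,2]>.024)&(P[...,2]<.035)
q=P[k];r=cv2.minAreaRect((q[:,:2]*1000).astype(np.float32));print('sink',len(q),np.median(q[:,2]),r)
e=ray(s,[[219,91],[293,92],[219,214],[286,220]],.005)*1000
print(e.round(1)); 
d=np.array(r[0])-[504.1,132.3];print('block->sink',np.hypot(*d),np.degrees(np.arctan2(d[1],d[0])))
```

```text
sink 704 0.02954971748251503 ((582.1116333007812, 143.8032989501953), (43.84077453613281, 29.9272518157959), 8.95901870727539)
[[606.2 186.6   5. ]
 [618.9 108.6   5. ]
 [468.3 166.9   5. ]
 [474.8  85.9   5. ]]
block->sink 78.8551889034141 8.388170841051585
```

Emit:
carry_out(plan=[0.65, 0.02, 0, 0, -0.15, 0.17, -1, 0.65, 0.02, 0, 0, 0, 0, -1, 0.65, 0.02, 0.6, 0, 0, 0, -1, 0.58, 0, 0.8, 0, 0, 0, -1, 0, 0, 0.8, 0, 0, 0, -1, 0, 0, 0.8, 0, 0, 0, -1, 0, 0, 0.6, 0, 0, 0, -1, 0, 0, 0, 0, 0, 0, -1])

```text
time_s: 6.75
tcp_pos: [0.5768, 0.1421, 0.2041]
ee_rot: [0.997, 0.078, -0.01, 0.001]
force: [-0.7, 0.4, -1.3]
gripper_width: 0.093
grip_force: 0.0
```

Emit:
carry_out(plan=[0, 0, 0, 0, 0, 0, -1, 0, 0, 0, 0, 0, 0, -1, 0, 0, 0, 0, 0, 0, -1])

```text
time_s: 7.0
tcp_pos: [0.581, 0.1428, 0.2135]
ee_rot: [0.997, 0.078, -0.003, 0.0]
force: [0.3, -0.0, -1.0]
gripper_width: 0.0932
grip_force: 0.0
```

Run:
```python
from h import *
goto([.5825,.144,.1955],9)
```

```text
t 7.0 tcp [0.581  0.1428 0.2135] toolx [ 0.988  0.155 -0.005] toolz [-0.005 -0.001 -1.   ] F [ 0.3 -0.  -1. ] w 0.0932 grip 0.0
shift/30mm [ 0.06 -0.03  0.6 ] turn/6deg [-0.    0.05 -0.01]
```

Emit:
carry_out(plan=[0.06, -0.03, 0.2, 0, 0, 0, -1, 0, 0, 0.2, 0, 0, 0, -1, 0, 0, 0.15, 0, 0, 0, -1, 0, 0, 0, 0, 0, 0, -1, 0, 0, 0, 0, 0, 0, -1, 0, 0, 0, 0, 0, 0, -1])

```text
time_s: 7.5
tcp_pos: [0.5819, 0.1438, 0.1956]
ee_rot: [0.997, 0.078, -0.004, 0.0]
force: [0.2, 0.4, 0.4]
gripper_width: 0.0929
grip_force: 0.0
```

Run:
```python
from h import *
goto([.5825,.144,.1955],9)
```

```text
t 7.5 tcp [0.5819 0.1438 0.1956] toolx [ 0.988  0.155 -0.007] toolz [-0.007 -0.001 -1.   ] F [0.2 0.4 0.4] w 0.0929 grip 0.0
shift/30mm [ 0.02 -0.    0.  ] turn/6deg [-0.    0.07 -0.01]
```

Good. Grip the sink hard, then lift.

Emit:
carry_out(plan=[0, 0, 0, 0, 0, 0, 1, 0, 0, 0, 0, 0, 0, 1, 0, 0, 0, 0, 0, 0, 1, 0, 0, 0, 0, 0, 0, 1, 0, 0, 0, 0, 0, 0, 1, 0, 0, 0, 0, 0, 0, 1, 0, 0, 0, 0, 0, 0, 1, 0, 0, 0, 0, 0, 0, 1], squeeze=55)

```text
time_s: 8.17
tcp_pos: [0.5819, 0.1438, 0.1956]
ee_rot: [0.997, 0.078, -0.004, 0.0]
force: [0.1, -0.2, 0.4]
gripper_width: 0.0444
grip_force: 0.0
```

Emit:
carry_out(plan=[0, 0, 0, 0, 0, 0, 1, 0, 0, -0.15, 0, 0, 0, 1, 0, 0, -0.3, 0, 0, 0, 1, 0, 0, -0.5, 0, 0, 0, 1, 0, 0, -0.7, 0, 0, 0, 1, 0, 0, -0.7, 0, 0, 0, 1, 0, 0, -0.7, 0, 0, 0, 1, 0, 0, -0.5, 0, 0, 0, 1])

```text
time_s: 8.83
tcp_pos: [0.583, 0.144, 0.305]
ee_rot: [0.997, 0.078, -0.002, 0.0]
force: [0.4, -0.2, -2.1]
gripper_width: 0.0294
grip_force: 55.0
```

Run:
```python
from h import *
goto([.566,-.1,.34],90)
```

```text
t 8.83 tcp [0.583 0.144 0.305] toolx [ 0.988  0.156 -0.005] toolz [-0.005 -0.001 -1.   ] F [ 0.4 -0.2 -2.1] w 0.0294 grip 55.0
shift/30mm [-1.83  7.95 -1.16] turn/6deg [ -0.03   0.04 -13.51]
```

Emit:
carry_out(plan=[0, 0, 0, 0, 0, -0.4, 1, 0, 0, 0, 0, 0, -0.8, 1, 0, 0, 0, 0, 0, -1, 1, 0, 0, 0, 0, 0, -1, 1, 0, 0, 0, 0, 0, -1, 1, 0, 0, 0, 0, 0, -1, 1, 0, 0, 0, 0, 0, -1, 1, 0, 0, 0, 0, 0, -1, 1])

```text
time_s: 9.5
tcp_pos: [0.5826, 0.144, 0.3027]
ee_rot: [0.897, 0.442, -0.003, -0.001]
force: [0.9, -0.0, -1.8]
gripper_width: 0.0295
grip_force: 55.0
```

Emit:
carry_out(plan=[0, 0, 0, 0, 0, -1, 1, 0, 0, 0, 0, 0, -1, 1, 0, 0, 0, 0, 0, -1, 1, 0, 0, 0, 0, 0, -1, 1, 0, 0, 0, 0, 0, -1, 1, 0, 0, 0, 0, 0, -0.8, 1, 0, 0, 0, 0, 0, -0.5, 1, 0, 0, 0, 0, 0, 0, 1])

```text
time_s: 10.17
tcp_pos: [0.5826, 0.144, 0.3027]
ee_rot: [0.707, 0.708, -0.003, -0.002]
force: [0.6, -1.0, -3.7]
gripper_width: 0.0295
grip_force: 55.0
```

```bash
cat >> h.py <<'E'
def plan_nose(cx,cy,z,pitch,yaw=90,O=(.566,-.2005),off=(-.117,0,.1955)):
    """TCP for nose underside at case (cx,cy), height z, module pitched tail-up by pitch deg"""
    t=R.from_euler('z',yaw,degrees=True)*R.from_euler('x',180,degrees=True)*R.from_euler('y',pitch,degrees=True)
    x=np.radians(yaw+180);ex=np.array([np.cos(x),np.sin(x)]);ey=np.array([-ex[1],ex[0]])
    n=np.r_[np.array(O)+cx*ex+cy*ey,z]
    p=n-t.apply(off);print('tcp target',p.round(4));goto(p,yaw,pitch)
E
python3 - <<'E'
from h import *
plan_nose(.04,0,.11,10)
E
```

```text
tcp target [ 0.566  -0.1592  0.3228]
t 10.17 tcp [0.5826 0.144  0.3027] toolx [-0.002  1.    -0.001] toolz [-0.007 -0.001 -1.   ] F [ 0.6 -1.  -3.7] w 0.0295 grip 55.0
shift/30mm [-10.11  -0.57  -0.66] turn/6deg [-0.07  1.68  0.01]
```

Emit:
carry_out(plan=[-0.4, -0.07, -0.2, 0, 0, 0, 1, -0.8, -0.1, -0.26, 0, 0, 0, 1, -0.9, -0.1, -0.2, 0, 0, 0, 1, -0.9, -0.1, 0, 0, 0, 0, 1, -0.9, -0.1, 0, 0, 0, 0, 1, -0.9, -0.1, 0, 0, 0, 0, 1, -0.9, 0, 0, 0, 0, 0, 1, -0.9, 0, 0, 0, 0, 0, 1])

```text
time_s: 10.83
tcp_pos: [0.5649, -0.0558, 0.3231]
ee_rot: [0.708, 0.706, -0.003, -0.002]
force: [0.8, 0.5, -2.0]
gripper_width: 0.0295
grip_force: 55.0
```

Emit:
carry_out(plan=[-0.9, 0, 0, 0, 0, 0, 1, -0.9, 0, 0, 0, 0, 0, 1, -0.8, 0, 0, 0, 0, 0, 1, -0.6, 0, 0, 0, 0, 0, 1, -0.3, 0, 0, 0, 0.3, 0, 1, 0, 0, 0, 0, 0.6, 0, 1, 0, 0, 0, 0, 0.5, 0, 1, 0, 0, 0, 0, 0.28, 0, 1])

```text
time_s: 11.5
tcp_pos: [0.565, -0.1601, 0.3231]
ee_rot: [0.706, 0.703, 0.06, -0.065]
force: [-0.1, 0.3, -2.8]
gripper_width: 0.0295
grip_force: 55.0
```

Emit:
carry_out(plan=[0, 0, 0, 0, 0, 0, 1, 0, 0, 0, 0, 0, 0, 1, 0, 0, 0, 0, 0, 0, 1, 0, 0, 0, 0, 0, 0, 1])

```text
time_s: 11.83
tcp_pos: [0.5654, -0.1589, 0.3227]
ee_rot: [0.705, 0.704, 0.059, -0.064]
force: [0.9, 0.2, -2.1]
gripper_width: 0.0296
grip_force: 55.0
```

Run:
```python
from h import *
plan_nose(.04,0,.11,10)
a=shot('scene','a2');b=shot('side','b2');w=shot('wrist','w4')
A=cv2.resize(a['color'][90:240,160:290],(390,450),interpolation=2);B=cv2.resize(b['color'][60:210,240:370],(390,450),interpolation=2)
cv2.imwrite('pics/c2.png',np.hstack([A,B])[:,:,::-1])
```

```text
tcp target [ 0.566  -0.1592  0.3228]
t 11.83 tcp [ 0.5654 -0.1589  0.3227] toolx [0.002 0.985 0.173] toolz [-0.007  0.173 -0.985] F [ 0.9  0.2 -2.1] w 0.0296 grip 55.0
shift/30mm [-0.01  0.02 -0.01] turn/6deg [-0.06  0.01 -0.02]
```

View pics/c2.png

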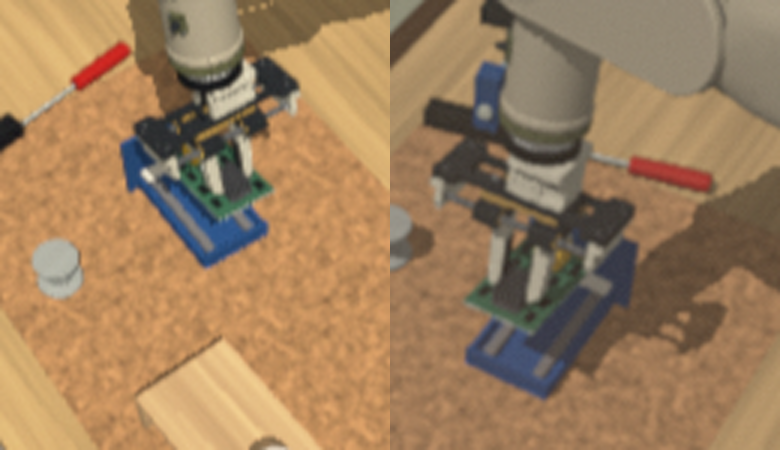

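View pics/w4.png

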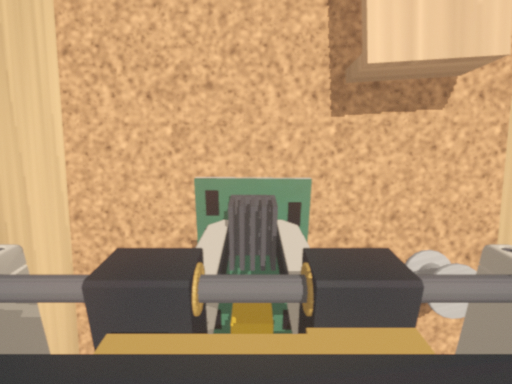

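Module held, aligned over the case. Wrist view: tail edge from (195,177) to (311,179), with the sink between the pads. I'll check its pose in the hand.

```bash
cat >> h.py <<'E'
def inhand(s,roi=(195,178,315,300)):
    o=robot.get_obs();r=R.from_quat(o['ee_rot']);P=pts(s);hsv=cv2.cvtColor(s['color'],cv2.COLOR_RGB2HSV).astype(int)
    m=np.zeros(P.shape[:2],bool);m[roi[1]:roi[3],roi[0]:roi[2]]=1
    k=m&(hsv[...,0]>40)&(hsv[...,0]<90)&(hsv[...,1]>60)
    q=r.inv().apply(P[k]-o['tcp_pos'])*1000
    q=q[abs(q[:,2]-190)<12]
    c=np.linalg.lstsq(np.c_[q[:,:2],np.ones(len(q))],q[:,2],rcond=None)[0]
    print('plane dz/dx,dz/dy,z0',c.round(3),'std',(q[:,2]-q[:,:2]@c[:2]-c[2]).std().round(2),'tail x',np.percentile(q[:,0],99.5).round(1),'y range',np.percentile(q[:,1],[.5,99.5]).round(1))
    t=q[q[:,0]>q[:,0].max()-8]; b=cv2.minAreaRect(q[:,:2].astype(np.float32));print('rect',b)
E
python3 - <<'E'
from h import *
s=np.load('pics/w4.npz');inhand(s)
# lip edge / rails as seen: case yaw from lip in both first views
for n,roi in(('a',(190,115,260,185)),('b',(255,120,335,200))):
    v=np.load(f'pics/{n}.npz');P=pts(v);h=cv2.cvtColor(v['color'],cv2.COLOR_RGB2HSV).astype(int)
    m=np.zeros(P.shape[:2],bool);m[roi[1]:roi[3],roi[0]:roi[2]]=1
    k=m&(h[...,1]<60)&(h[...,2]>140)&(P[...,2]>.025)&(P[...,2]<.036);q=P[k]*1000
    print('lip',np.percentile(q[:,0],[1,99]).round(1),np.percentile(q[:,1],[1,99]).round(1),np.polyfit(*q[q[:,1]>np.percentile(q[:,1],80)][:,:2].T,1).round(3))
    k=m&(h[...,1]<70)&(h[...,2]>60)&(P[...,2]>.012)&(P[...,2]<.0195)&(P[...,1]>-.255)&(P[...,1]<-.13)&(abs(P[...,0]-.566)<.043);q=P[k]*1000
    for side in(q[q[:,0]<566],q[q[:,0]>566]): print('rail',len(side),side.mean(0).round(1),np.polyfit(side[:,1],side[:,0],1).round(3))
E
```

```text
plane dz/dx,dz/dy,z0 [-1.40000e-02  2.00000e-03  1.94493e+02] std 0.61 tail x 35.3 y range [-39.2  39.1]
rect ((-1.1188240051269531, -0.1331634521484375), (73.66087341308594, 79.07270812988281), 0.5141106843948364)
lip [525.7 608.2] [-285.1 -262.5] [-2.00000e-03 -2.63444e+02]
rail 62 [ 536.6 -194.4   15.3] [-6.00000e-03  5.35409e+02]
rail 57 [ 596.6 -193.7   15.7] [6.00000e-03 5.97853e+02]
lip [522.3 609.2] [-283.6 -262.5] [ 1.10000e-02 -2.71836e+02]
rail 100 [ 535.9 -193.7   15.9] [3.00000e-03 5.36525e+02]
rail 107 [ 596.3 -192.2   16.1] [-1.20000e-02  5.94056e+02]
```

```bash
sed -i 's/O=(.566,-.2005),off=(-.117,0,.1955)/O=(.5665,-.201),off=(-.115,0,.2005)/' h.py
python3 - <<'E'
from h import *
plan_nose(.048,0,.032,10)
E
```

```text
tcp target [ 0.5665 -0.1706  0.2494]
t 11.98 tcp [ 0.5655 -0.1587  0.3225] toolx [0.002 0.985 0.173] toolz [-0.007  0.173 -0.985] F [-1.3 -0.3 -2.2] w 0.0295 grip 55.0
shift/30mm [-0.81  0.05  2.33] turn/6deg [-0.07  0.   -0.02]
```

Emit:
carry_out(plan=[-0.1, 0.05, 0.15, -0.07, 0, 0, 1, -0.15, 0, 0.35, 0, 0, 0, 1, -0.15, 0, 0.45, 0, 0, 0, 1, -0.15, 0, 0.45, 0, 0, 0, 1, -0.15, 0, 0.45, 0, 0, 0, 1, -0.1, 0, 0.3, 0, 0, 0, 1, 0, 0, 0.18, 0, 0, 0, 1, 0, 0, 0, 0, 0, 0, 1])

```text
time_s: 12.65
tcp_pos: [0.5661, -0.1701, 0.2469]
ee_rot: [0.705, 0.703, 0.061, -0.063]
force: [-0.2, 0.3, -3.1]
gripper_width: 0.0295
grip_force: 55.0
```

Emit:
carry_out(plan=[0, 0, 0, 0, 0, 0, 1, 0, 0, 0, 0, 0, 0, 1, 0, 0, 0, 0, 0, 0, 1, 0, 0, 0, 0, 0, 0, 1])

```text
time_s: 12.98
tcp_pos: [0.5673, -0.1706, 0.2503]
ee_rot: [0.705, 0.704, 0.062, -0.061]
force: [-0.0, 0.4, -2.6]
gripper_width: 0.0294
grip_force: 55.0
```

Run:
```python
from h import *
plan_nose(.048,0,.019,10)
s=shot('wrist','w5');inhand(s)
b=shot('side','b3');a=shot('scene','a3')
A=cv2.resize(a['color'][100:200,180:270],(400,444),interpolation=2);B=cv2.resize(b['color'][110:210,250:340],(400,444),interpolation=2)
cv2.imwrite('pics/c3.png',np.hstack([A,B])[:,:,::-1])
```

```text
tcp target [ 0.5665 -0.1706  0.2364]
t 12.98 tcp [ 0.5673 -0.1706  0.2503] toolx [0.002 0.985 0.173] toolz [ 0.002  0.173 -0.985] F [-0.   0.4 -2.6] w 0.0294 grip 55.0
shift/30mm [-0.08 -0.03  0.46] turn/6deg [ 0.02  0.   -0.02]
plane dz/dx,dz/dy,z0 [-1.5000e-02  1.0000e-03  1.9441e+02] std 0.61 tail x 35.2 y range [-39.2  39.2]
rect ((-1.2631874084472656, -0.24972152709960938), (73.6451644897461, 79.42050170898438), 0.54756098985672)
```

View pics/c3.png

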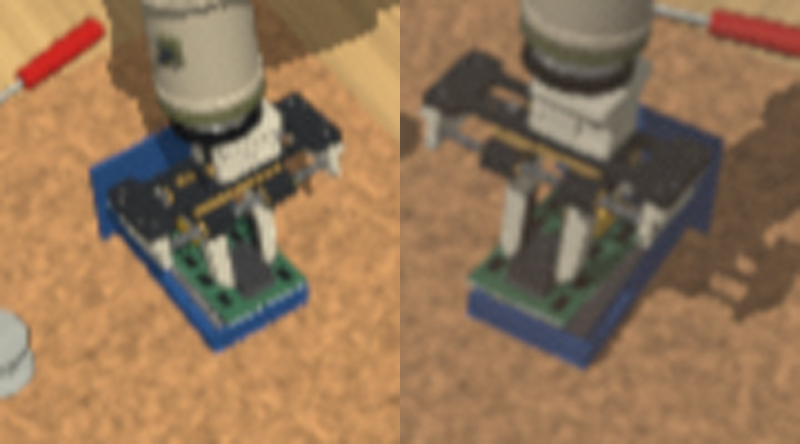

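Nose is inside the pocket behind the lip and the tail is above the tail wall, so I'll lower to just above the rails.

Emit:
carry_out(plan=[-0.02, -0.03, 0.1, 0, 0, 0, 1, -0.02, 0, 0.12, 0, 0, 0, 1, -0.02, 0, 0.12, 0, 0, 0, 1, -0.02, 0, 0.1, 0, 0, 0, 1, 0, 0, 0.02, 0, 0, 0, 1, 0, 0, 0, 0, 0, 0, 1, 0, 0, 0, 0, 0, 0, 1, 0, 0, 0, 0, 0, 0, 1])

```text
time_s: 13.8
tcp_pos: [0.5661, -0.1705, 0.2355]
ee_rot: [0.705, 0.704, 0.062, -0.062]
force: [-0.3, -0.5, -2.4]
gripper_width: 0.0295
grip_force: 55.0
```

Run:
```python
from h import *
plan_nose(.048,0,.019,10)
plan_nose(.072,0,.019,10)
```

```text
tcp target [ 0.5665 -0.1706  0.2364]
t 13.8 tcp [ 0.5661 -0.1705  0.2355] toolx [0.002 0.985 0.174] toolz [ 0.001  0.174 -0.985] F [-0.3 -0.5 -2.4] w 0.0295 grip 55.0
shift/30mm [ 0.    0.01 -0.03] turn/6deg [ 0.01 -0.   -0.02]
tcp target [ 0.5665 -0.1946  0.2364]
t 13.8 tcp [ 0.5661 -0.1705  0.2355] toolx [0.002 0.985 0.174] toolz [ 0.001  0.174 -0.985] F [-0.3 -0.5 -2.4] w 0.0295 grip 55.0
shift/30mm [-0.79  0.02 -0.17] turn/6deg [ 0.01 -0.   -0.02]
```

Emit:
carry_out(plan=[-0.1, 0.01, -0.02, 0, 0, 0, 1, -0.15, 0.01, -0.03, 0, 0, 0, 1, -0.15, 0, -0.03, 0, 0, 0, 1, -0.1, 0, -0.02, 0, 0, 0, 1, -0.1, 0, -0.02, 0, 0, 0, 1, 0, 0, 0, 0, 0, 0, 1, 0, 0, 0, 0, 0, 0, 1])

```text
time_s: 14.38
tcp_pos: [0.5665, -0.1891, 0.2358]
ee_rot: [0.705, 0.703, 0.062, -0.062]
force: [-0.6, 0.5, -1.7]
gripper_width: 0.0297
grip_force: 55.0
```

Run:
```python
from h import *
plan_nose(.072,0,.019,10)
s=shot('wrist','w6');inhand(s)
```

```text
tcp target [ 0.5665 -0.1946  0.2364]
t 14.38 tcp [ 0.5665 -0.1891  0.2358] toolx [0.003 0.985 0.174] toolz [ 0.     0.174 -0.985] F [-0.6  0.5 -1.7] w 0.0297 grip 55.0
shift/30mm [-0.18 -0.   -0.05] turn/6deg [ 0.   -0.   -0.03]
plane dz/dx,dz/dy,z0 [-1.40000e-02  1.00000e-03  1.94461e+02] std 0.62 tail x 34.9 y range [-39.4  39.4]
rect ((-1.5177879333496094, -0.03041839599609375), (73.86023712158203, 79.58702850341797), 0.9010965824127197)
```

Emit:
carry_out(plan=[-0.08, 0, -0.015, 0, 0, 0, 1, -0.08, 0, -0.015, 0, 0, 0, 1, -0.06, 0, -0.01, 0, 0, 0, 1, 0, 0, 0, 0, 0, 0, 1, 0, 0, 0, 0, 0, 0, 1, 0, 0, 0, 0, 0, 0, 1])

```text
time_s: 14.93
tcp_pos: [0.5665, -0.1955, 0.2358]
ee_rot: [0.705, 0.704, 0.062, -0.062]
force: [-0.4, 0.5, -1.8]
gripper_width: 0.0297
grip_force: 55.0
```

Run:
```python
from h import *
for p in(10,5,-.8): plan_nose(.0735,0,.018 if p>0 else .017,p)
```

```text
tcp target [ 0.5665 -0.1961  0.2354]
t 14.93 tcp [ 0.5665 -0.1955  0.2358] toolx [0.002 0.985 0.174] toolz [ 0.     0.174 -0.985] F [-0.4  0.5 -1.8] w 0.0297 grip 55.0
shift/30mm [-0.02 -0.    0.01] turn/6deg [ 0.   -0.   -0.02]
tcp target [ 0.5665 -0.1774  0.2278]
t 14.93 tcp [ 0.5665 -0.1955  0.2358] toolx [0.002 0.985 0.174] toolz [ 0.     0.174 -0.985] F [-0.4  0.5 -1.8] w 0.0297 grip 55.0
shift/30mm [ 0.55 -0.    0.37] turn/6deg [ 0.   -0.84 -0.02]
tcp target [ 0.5665 -0.1567  0.2159]
t 14.93 tcp [ 0.5665 -0.1955  0.2358] toolx [0.002 0.985 0.174] toolz [ 0.     0.174 -0.985] F [-0.4  0.5 -1.8] w 0.0297 grip 55.0
shift/30mm [ 1.16 -0.    0.88] turn/6deg [ 0.   -1.8  -0.02]
```

Emit:
carry_out(plan=[0.12, 0, 0.09, 0, -0.2, 0, 1, 0.12, 0, 0.09, 0, -0.2, 0, 1, 0.13, 0, 0.1, 0, -0.22, 0, 1, 0.13, 0, 0.1, 0, -0.22, 0, 1, 0, 0, 0, 0, 0, 0, 1, 0, 0, 0, 0, 0, 0, 1, 0, 0, 0, 0, 0, 0, 1])

```text
time_s: 15.52
tcp_pos: [0.5666, -0.1787, 0.2267]
ee_rot: [0.707, 0.706, 0.031, -0.031]
force: [-0.4, 0.4, -2.5]
gripper_width: 0.0295
grip_force: 55.0
```

Run:
```python
from h import *
for p in(5,-.8): plan_nose(.075,0,.018 if p>0 else .017,p)
inhand(shot('wrist','w7'))
```

```text
tcp target [ 0.5665 -0.1789  0.2278]
t 15.52 tcp [ 0.5666 -0.1787  0.2267] toolx [0.002 0.996 0.087] toolz [ 0.     0.087 -0.996] F [-0.4  0.4 -2.5] w 0.0295 grip 55.0
shift/30mm [-0.   -0.   -0.03] turn/6deg [ 0.    0.   -0.02]
tcp target [ 0.5665 -0.1582  0.2159]
t 15.52 tcp [ 0.5666 -0.1787  0.2267] toolx [0.002 0.996 0.087] toolz [ 0.     0.087 -0.996] F [-0.4  0.4 -2.5] w 0.0295 grip 55.0
shift/30mm [ 0.65 -0.01  0.42] turn/6deg [ 0.   -0.96 -0.02]
plane dz/dx,dz/dy,z0 [-1.40000e-02  2.00000e-03  1.94608e+02] std 0.6 tail x 35.5 y range [-39.7  39.4]
rect ((-1.0098228454589844, -0.12309646606445312), (73.75611877441406, 79.961181640625), 0.5836410522460938)
```

Emit:
carry_out(plan=[0.13, 0, 0.08, 0, -0.19, 0, 1, 0.13, 0, 0.08, 0, -0.19, 0, 1, 0.13, 0, 0.08, 0, -0.19, 0, 1, 0.13, 0, 0.09, 0, -0.19, 0, 1, 0.13, 0, 0.09, 0, -0.2, 0, 1, 0, 0, 0, 0, 0, 0, 1, 0, 0, 0, 0, 0, 0, 1, 0, 0, 0, 0, 0, 0, 1])

```text
time_s: 16.23
tcp_pos: [0.5668, -0.1586, 0.2159]
ee_rot: [0.708, 0.707, -0.005, 0.006]
force: [-4.0, -0.3, 6.4]
gripper_width: 0.0295
grip_force: 55.0
```

Run:
```python
from h import *
plan_nose(.075,0,.016,-.8)
s=shot('wrist','w8');inhand(s)
P=pts(s);c=[[int(x),int(y)] for x,y in((200,190),(306,190),(253,170))]
print([P[y,x].round(4).tolist() for x,y in c])
```

```text
tcp target [ 0.5665 -0.1582  0.2149]
t 16.23 tcp [ 0.5668 -0.1586  0.2159] toolx [ 0.002  1.    -0.015] toolz [ 0.    -0.015 -1.   ] F [-4.  -0.3  6.4] w 0.0295 grip 55.0
shift/30mm [ 0.01 -0.01  0.04] turn/6deg [ 0.    0.01 -0.02]
plane dz/dx,dz/dy,z0 [-1.70000e-02  1.00000e-03  1.94476e+02] std 0.59 tail x 34.4 y range [-39.7  39.7]
rect ((-1.1504058837890625, 0.097320556640625), (72.88787841796875, 80.39970397949219), 0.3856172561645508)
[[0.5313, -0.1334, 0.0223], [0.6036, -0.1338, 0.0213], [0.5673, -0.1187, 0.0267]]
```

View pics/w8.png

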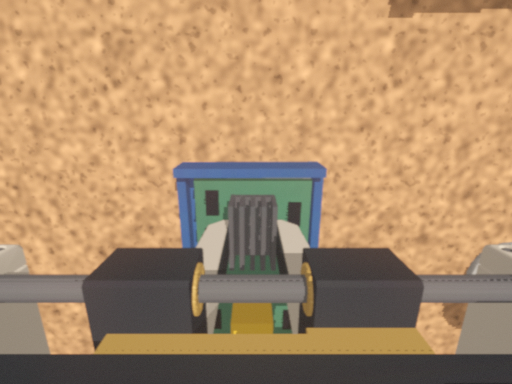

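Wrist view: the tail edge sits just inside the tail wall (row 175) with even margins to the side walls. There is rail contact (about 8 N up), so release and retreat straight up.

Emit:
carry_out(plan=[0, 0, 0, 0, 0, 0, -0.2, 0, 0, 0, 0, 0, 0, -0.2, 0, 0, 0, 0, 0, 0, -0.3, 0, 0, 0, 0, 0, 0, -0.3, 0, 0, 0, 0, 0, 0, -0.3, 0, 0, 0, 0, 0, 0, -0.3, 0, 0, -0.1, 0, 0, 0, -0.3, 0, 0, -0.2, 0, 0, 0, -0.3])

```text
time_s: 16.95
tcp_pos: [0.5662, -0.1588, 0.2234]
ee_rot: [0.708, 0.706, -0.005, 0.004]
force: [0.1, -0.1, 0.2]
gripper_width: 0.0604
grip_force: 0.0
```

Emit:
carry_out(plan=[0, 0, -0.3, 0, 0, 0, -0.3, 0, 0, -0.5, 0, 0, 0, -0.3, 0.2, 0, -0.8, 0, 0, 0, -0.3, 0.4, 0, -0.8, 0, 0, 0, -0.3, 0.8, 0, -0.8, 0, 0, 0, -0.3, 0.8, 0, -0.8, 0, 0, 0, -0.3, 0.6, 0, -0.4, 0, 0, 0, -0.3, 0, 0, 0, 0, 0, 0, -0.3])

```text
time_s: 17.62
tcp_pos: [0.5679, -0.0705, 0.3603]
ee_rot: [0.707, 0.707, -0.002, 0.008]
force: [0.3, 0.6, 0.3]
gripper_width: 0.0605
grip_force: 0.0
```

Emit:
carry_out(plan=[0.5, 0, 0, 0, 0, 0, -0.3, 0.8, 0, 0, 0, 0, 0, -0.3, 0.6, 0, 0, 0, 0, 0, -0.3, 0, 0, 0, 0, 0, 0, -0.3, 0, 0, 0, 0, 0, 0, -0.3])

```text
time_s: 18.03
tcp_pos: [0.5668, -0.016, 0.3539]
ee_rot: [0.707, 0.707, -0.005, 0.005]
force: [0.3, -0.4, -0.0]
gripper_width: 0.0605
grip_force: 0.0
```

Run:
```python
from h import *
goto([0.57,0,.4],90)
for n,f in(('scene','a9'),('side','b9')):
    s=shot(n,f);P=pts(s);h=cv2.cvtColor(s['color'],cv2.COLOR_RGB2HSV).astype(int)
    k=(h[...,0]>40)&(h[...,0]<90)&(h[...,1]>60)&(P[...,2]>.01)&(P[...,2]<.035)&(abs(P[...,0]-.566)<.05)&(abs(P[...,1]+.2)<.08)
    q=P[k]
    if len(q)<20: print(n,len(q));continue
    c=np.linalg.lstsq(np.c_[q[:,:2]-[.5665,-.201],np.ones(len(q))],q[:,2],rcond=None)[0]
    print(n,len(q),'plane',c.round(4),'x',np.percentile(q[:,0],[1,99]).round(4),'y',np.percentile(q[:,1],[1,99]).round(4))
a,b=[np.load(f'pics/{f}.npz')['color'] for f in('a9','b9')]
A=cv2.resize(a[100:200,180:270],(400,444),interpolation=2);B=cv2.resize(b[110:210,250:340],(400,444),interpolation=2)
cv2.imwrite('pics/c9.png',np.hstack([A,B])[:,:,::-1])
```

```text
t 18.03 tcp [ 0.5668 -0.016   0.3539] toolx [ 0.001  1.    -0.014] toolz [-0.    -0.014 -1.   ] F [ 0.3 -0.4 -0. ] w 0.0605 grip 0.0
shift/30mm [ 0.51  0.1  -1.54] turn/6deg [-0.    0.14 -0.01]
scene 207 plane [-0.0006  0.0036  0.0211] x [0.5292 0.6079] y [-0.2613 -0.1258]
side 30 plane [-0.189   0.0473  0.0199] x [0.5278 0.5568] y [-0.258  -0.2125]
```

View pics/c9.png

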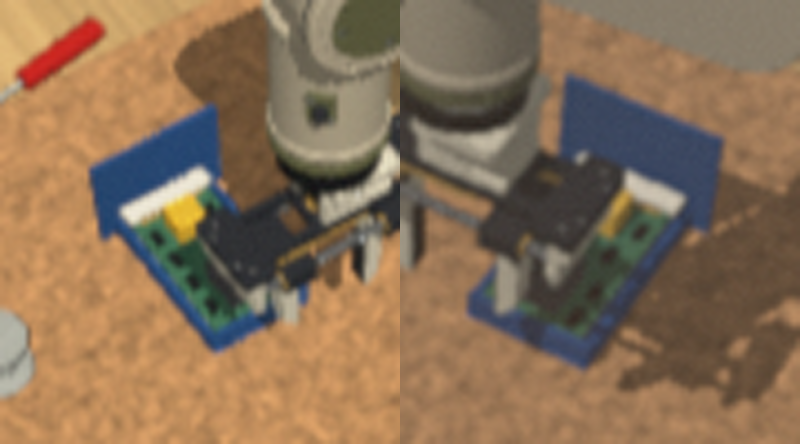

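The board lies level with its top at 21 mm (rails 16 + 5). The nose is under the lip, the tail is inside the wall, and the gripper is clear.

```bash
python3 -c "
from station import robot
print(robot.hand_in())"
```

```text
the job is handed in; nothing more can be done
None
```

The module is in the chassis and the job is handed in at about 18 s of the 56 s limit: it measured level on its rails with the nose under the lip, and the hand-in gave no verdict.

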